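# Ring for inspection and present the starter solenoid

## Task

First press the plunger of the bench bell fully down to its stop to ring for inspection. Then draw the starter solenoid up out of its round nest, turn it on its side so that its can lies level, and hold it up still, gripped in the fingers, with all of it at least 15 cm above the bench; the program finishes while holding it there. Leave the four small parts standing on the dark plate behind as they are.

Things in the scene. Friction and masses are not known exactly. Their poses are not given: they have to be found in the camera images.
- solenoid: starter solenoid: grey metal can, 43 mm diameter and 50 mm high, dark brown cap (37 mm diameter) above it to 64 mm, two copper terminal studs (7.6 mm diameter, 18 mm apart) to 78 mm; about 0.3 to 0.6 kg, centre of mass about 33 mm above its underside. Origin: centre of its underside; z along the can toward the terminals. It stands upright in the nest
- nest: the solenoid's holder, fixed to the bench: an aluminium cup (62 mm outer, 46 mm inner diameter, rim 28 mm above the bench, inner floor 8 mm above the bench, so the lowest 20 mm of the solenoid are inside, loosely) on a blue square foot plate 90x90x6 mm with bolt heads up to 11 mm high. Origin: centre of the underside, on the bench; z up
- bell: bench call bell, fixed to the bench: black foot 82 mm diameter, shiny metal dome up to 44 mm high, brass plunger button on top. Origin: centre of the underside, on the bench; z up
- bell_top (a point): centre of the top of the bell's plunger head (brass disc, 28 mm diameter), 64 mm above the bench when up; moves down with it
- bell_plunger (a joint): how far the bell's plunger is pressed: 0 m up, 0.010 m at its stop; springs back; about 1.4 N to start and 5 N at the stop
- lead_cap_green: green ribbed cap, 23 mm diameter, 33 mm high; stands loose on the thin dark plate (3 mm) at the back of the clear area; origin: centre of its underside. Leave it alone
- plug_orange: orange plug block with two small pins on top, 26x22x46 mm; stands loose on the thin dark plate (3 mm) at the back of the clear area; origin: centre of its underside. Leave it alone
- probe_blue: slim blue insulated stud cap with a light tip, 19 mm diameter, 80 mm high; stands loose on the thin dark plate (3 mm) at the back of the clear area; origin: centre of its underside. Leave it alone
- bush_brass: pale brass bush with a groove, 22 mm diameter, 33 mm high; stands loose on the thin dark plate (3 mm) at the back of the clear area; origin: centre of its underside. Leave it alone
Things that resemble listed ones, but are neither listed nor needed, are in the scene too. Several things have the shape of the solenoid; the one meant has the colours described above.

How it is judged:
By the outcome, as a careful person would: the job done as asked, in the order asked, and still so for the second after the job is handed in, while the arm keeps its last pose, push and grip.
It also fails if it takes over 43 s, if anything falls off the work surface, if the arm or the gripper's body presses on something with over 40 N, if the wrist force passes 120 N, or if a joint passes its speed limit or range.

## Robot

A 6-joint arm with a two-finger parallel gripper is mounted at the origin on a cart in front of the work surface, level with it; the furniture and walls round the work are solid. World frame = base frame: x ahead of the robot, y to its left, z up, the work surface at z = 0. Lengths are in mm, angles in degrees, forces in N, time in s.
With the tool pointing down it reaches from about 300 to 850 mm from the base axis. Payload 4.2 kg.
Tool frame: the origin (TCP) lies on the centre line of the jaws, within the pads' length; the fingertips stand 11 mm ahead of it and the grasp point (between the pads) lies 8 mm behind it; z points along the fingers, y is the line along which they close (so a half turn about z gives the same grasp; the last joint's range is limited). The gripper opens to 91 mm and grips with 3 to 60 N. Pads are 32 mm wide; open, the fingers measure 118 mm over their backs; the gripper's body (76 mm by 178 mm) begins 60 mm behind the grasp point.
Start: joints at [73.797, 18.312, 89.639, -0, 72.044, -1.146], TCP at [149.378, 555.273, 224.976] pointing down, gripper open.
Joint ranges: [-177.97, 177.97], [-48.28, 115.42], [12.27, 149.76], [-77.06, 257.06], [2.81, 150.46], [-146.56, 146.56]. Speed limits (degrees/s): [147.25, 147.25, 180, 180, 180, 180].

## Interface

Orientations are given as [roll, pitch, yaw] about the fixed x, y, z axes, in that order (R = Rz(yaw) Ry(pitch) Rx(roll)).
In Python, from workcell import env, grab_frame, camera_model, models gives the robot as it stands.
- The arm moves only by the shell command python3 -m crank 'ROWS' [FORCE]. ROWS is text: rows parted by semicolons, each of 7 numbers parted by spaces: the closure, from -1 (fully open) to 1 (shut), so that 0 is half open, then the shift along the tool's x, y, z in mm, then the turn, a rotation vector about the tool's x, y, z in degrees. A call has 1 to 10 rows; each row shifts and turns the commanded pose from where the row before left it, along the tool's axes as they then stand; what a row does not reach is not made up. A row lasts 1/8 s, in which the tool goes at most 62.5 mm and 10.7 degrees, less where a joint would pass 70% of its speed; a pose out of reach is approached as far as the arm can. A call is refused whole if a number of a shift passes 62.5 or a number of a turn 10.7, either way. A call with a gripper value outside its range is refused whole. The fingers move at their own pace and stop on an object; FORCE is the grip in N (left out, the last holds). Time passes only in rows, so rows that do not move let the fingers close. It gives the time, the measured TCP pose, the force, the opening and the grip force at its end, in the units of the state.
- env.state(): the state, without advancing time (a new reading comes with each control period).
- grab_frame(name): name is "side" or "top" or "wrist"; returns the picture (384x512x3 uint8, blue, green, red); there is no depth.
- camera_model(name): a dict with "K" (3x3 intrinsics, pixels), "R" (3x3) and "t" (3): a world point X has camera coordinates R X + t; the wrist camera has in their place "mount" (4x4, takes a point from camera to tool coordinates, whose origin is the TCP and whose axes are the flange's). Camera axes: x right, y down, z forward; pixel columns grow to the right and rows downward; lengths in mm; the calibration is good to about 2 mm. A picture is of the moment at which its call begins: read the wrist's pose just before it. camera_model takes no time and is no camera call.
- env.job_done(): hands the job in; it is judged then, once.
Trained networks look in the newest picture that a camera, given by its name, has taken for a name from the list of things; names that differ only in an ending like _2 or _b are one class to them, and where a whole thing is asked for, a point or a joint stands for the part that bears it (a point fixed in the world has none). Each returns a list of dicts, best first, with "p" (0 to 1); they miss things now and then, are a little off and sometimes report something else, mostly with a low value. They report only what shows in the picture. A call takes as long as a camera call. They do not tell look-alikes from the thing itself.
- models.search_frame(name, camera): "point" ([x, y, z] in mm, in world coordinates, good to about 4 mm: the middle of the surface that is visible of it).
The state is a dict: "time_s": time; "qpos": joint angles; "qvel": joint speeds; "effort": joint torques, N m; "ee_pos": TCP position; "ee_rot": TCP orientation; "force": force on the tool from outside, world axes, zero at the start; "torque": the same for the moment, N m; "gripper_width": finger opening in mm; "gripper_force": force on a finger pad.
Only numpy, scipy, OpenCV 4.12 (cv2) and the standard library are available. Lean on these libraries where they do the work, as an engineer would, in place of code of your own. Each camera call takes 0.05 s, during which the arm holds its last target. There are 200 camera calls.

## Working session

There is one attempt and no reset: what is moved stays moved. The work goes in short steps, Python scripts to look and compute and a shell command to move; the robot and the scene stay as the last step left them, time stands still between calls to the robot, and variables do not carry over. Pictures are saved under pics/ and viewed, at most 10 in all, crops included, and the job is handed in when it is done.

```bash
mkdir -p pics; python3 - <<'E'
from workcell import env, grab_frame, camera_model, models
import cv2,numpy as np
s=env.state(); print(s)
a=grab_frame("top"); b=grab_frame("side")
cv2.imwrite("pics/top.png",a); cv2.imwrite("pics/side.png",b)
for c in("top","side"):
  m=camera_model(c); print(c,np.round(-np.array(m["R"]).T@np.array(m["t"])),np.round(m["K"],1).tolist())
  for n in("solenoid","nest","bell","bell_top","lead_cap_green","plug_orange","probe_blue","bush_brass"):
    for d in models.search_frame(n,c)[:5]:
      X=np.array(d["point"]);p=np.array(m["K"])@(np.array(m["R"])@X+m["t"]);print(n,round(d["p"],2),np.round(X),np.round(p[:2]/p[2]))
print(np.round(camera_model("wrist")["mount"],3).tolist())
E
```

```text
{'time_s': 0.0, 'qpos': array([ 7.37973569e+01,  1.83514648e+01,  8.97075114e+01, -3.18993065e-04,
        7.20442313e+01, -1.14620236e+00]), 'qvel': array([-0.02157752, -0.01155957, -0.00968598, -0.02400827, -0.00557903,
        0.01354745]), 'effort': array([ 4.22002413e-04, -4.12466705e+01, -2.31973743e+01,  7.27513572e-02,
        4.58025362e-02, -1.49916968e-04]), 'ee_pos': array([149.23255134, 554.78062518, 224.11455096]), 'ee_rot': array([-1.79896807e+02, -1.76131152e-03,  1.64943656e+02]), 'force': array([-0.00479221,  0.37763351,  0.14575558]), 'torque': array([-0.00961097,  0.02256352, -0.02352114]), 'gripper_force': 0.0, 'gripper_width': 91.44112682455398}
top [532. 172. 910.] [[376.0, 0.0, 252.3], [0.0, 376.0, 193.4], [0.0, 0.0, 1.0]]
solenoid 0.85 [460. 162.  64.] [251. 245.]
solenoid 0.78 [545. 292.  70.] [192. 208.]
solenoid 0.78 [593. 126.  62.] [265. 185.]
solenoid 0.62 [526. 181.  62.] [242. 215.]
solenoid 0.56 [492.  71.  31.] [289. 228.]
nest 0.9 [545. 295.   4.] [194. 209.]
bell 0.82 [491.  70.  31.] [290. 229.]
bell_top 0.63 [493.  72.  61.] [290. 229.]
lead_cap_green 0.22 [494.  74.  32.] [288. 228.]
plug_orange 0.69 [710. 234.  36.] [217. 137.]
bush_brass 0.41 [698. 304.  38.] [187. 143.]
side [583. 829. 605.] [[446.7, 0.0, 254.2], [0.0, 446.7, 190.8], [0.0, 0.0, 1.0]]
solenoid 0.86 [595. 138.  48.] [247. 190.]
solenoid 0.78 [457. 176.  51.] [319. 201.]
solenoid 0.73 [530. 195.  51.] [281. 207.]
solenoid 0.59 [540. 312.  59.] [279. 250.]
nest 0.56 [546. 321.   7.] [275. 275.]
bell 0.8 [492.  90.  33.] [297. 181.]
bell_top 0.51 [495.  69.  68.] [296. 161.]
lead_cap_green 0.62 [700. 171.  30.] [194. 208.]
plug_orange 0.78 [710. 237.  33.] [184. 230.]
probe_blue 0.62 [698. 102.  44.] [198. 181.]
bush_brass 0.49 [701. 307.  25.] [186. 262.]
[[0.001, -0.971, -0.24, 66.596], [1.0, 0.001, -0.0, -0.593], [0.0, -0.24, 0.971, -159.85], [0.0, 0.0, 0.0, 1.0]]
```

View pics/top.png

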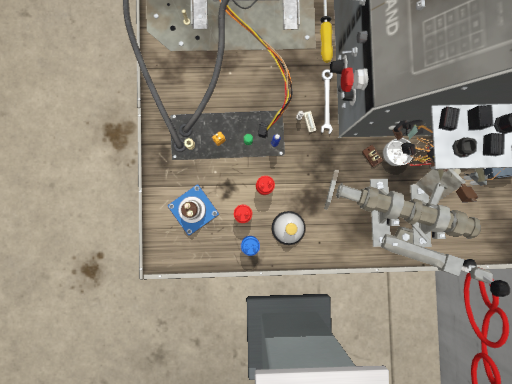

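View pics/side.png

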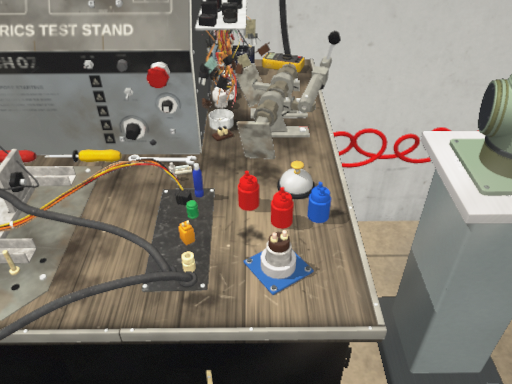

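```bash
python3 -c "
import cv2
a=cv2.imread('pics/top.png')[130:270,150:330];cv2.imwrite('pics/crop.png',cv2.resize(a,None,fx=4,fy=4,interpolation=2))"
```

```text
(no output)
```

View pics/crop.png

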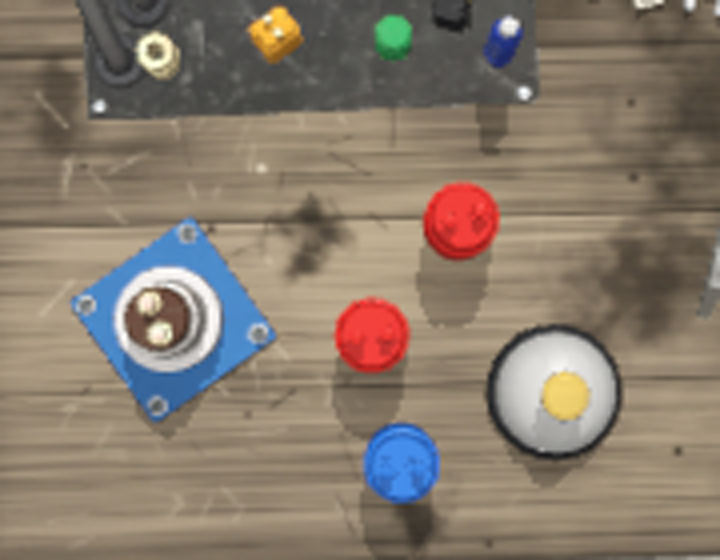

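Could be taken for the solenoid: red (265,185), red (243,214) and blue (250,245), all free-standing. The grey can with the brown cap and copper studs in the blue nest at (192,209) matches the description, and the crop confirms it. Bell button is at (291,229).

```bash
cat >h.py <<'E'
from workcell import env, grab_frame, camera_model, models
import cv2,numpy as np
from scipy.spatial.transform import Rotation as R
def ray(c,uv,z):
    m=camera_model(c);Rm=np.array(m["R"]);o=-Rm.T@np.array(m["t"]);d=Rm.T@np.linalg.inv(m["K"])@[*uv,1];return o+d*(z-o[2])/d[2]
def pose():
    s=env.state();return np.array(s["ee_pos"]),R.from_euler("xyz",s["ee_rot"],degrees=True)
def delta(pos,rpy=None):
    p,r=pose();print("tool shift",np.round(r.inv().apply(np.array(pos)-p),1))
    if rpy is not None:print("rotvec",np.round((r.inv()*R.from_euler("xyz",rpy,degrees=True)).as_rotvec(degrees=True),1))
E
python3 - <<'E'
from h import *
print("bell",ray("top",(291.2,229),64),ray("side",(296.5,163.5),64))
print("bellfoot",ray("top",(288.5,228),22))
print("nest",ray("top",(193.3,209.5),6),"cap",ray("top",(189.6,209.3),72), ray("side",(278.5,240),72))
delta((492,70,150),(180,0,165))
E
```

```text
bell [492.46534339  70.52552855  64.        ] [492.82053262  71.73863441  64.        ]
bellfoot [493.04007052  71.78588567  22.        ]
nest [542.53833205 296.97739007   6.        ] cap [542.39142149 296.03399655  72.        ] [541.66946231 301.88423996  72.        ]
tool shift [-456.9 -379.6   75. ]
rotvec [ 0.   0.  -0.1]
```

```bash
python3 -m crank '1 -30 -25 0 0 0 0;1 -46 -38 0 0 0 0;1 -46 -38 0 0 0 0;1 -46 -38 0 0 0 0;1 -46 -38 0 0 0 0;1 -46 -38 0 0 0 0;1 -46 -38 10 0 0 0;1 -46 -38 15 0 0 0;1 -46 -38 20 0 0 0;1 -46 -38 20 0 0 0' 20; python3 -c "
from h import *
delta((492.5,71,85));print(env.state()['qpos'],env.state()['force'])"
```

```text
time_s: 2.15
ee_pos: [483.5, 84.5, 160.0]
ee_rot: [179.9, 0.1, 164.9]
force: [1.3, 0.8, 0.9]
gripper_width: 0.6
gripper_force: 0.0
tool shift [-12.1 -10.8  75. ]
[ 8.55579297e+00  1.38444006e+01  1.06136201e+02  2.19305945e-02
  5.99326381e+01 -6.63762975e+01] [1.33465905 0.82859023 0.94061764]
```

```bash
python3 -m crank '1 -12 -10.5 20 0 0 0;1 0 0 35 0 0 0;1 0 0 20 0 0 0;1 0 0 0 0 0 0;1 0 0 0 0 0 0'; python3 -c "
from h import *
delta((492.5,71,75));grab=grab_frame('side');cv2.imwrite('pics/s2.png',cv2.resize(grab[100:260,200:400],None,fx=3,fy=3))"
```

```text
time_s: 2.78
ee_pos: [491.9, 73.1, 86.1]
ee_rot: [180.0, 0.1, 165.0]
force: [0.9, 0.2, -0.2]
gripper_width: 0.3
gripper_force: 0.0
tool shift [-1.1 -1.9 11.1]
```

View pics/s2.png

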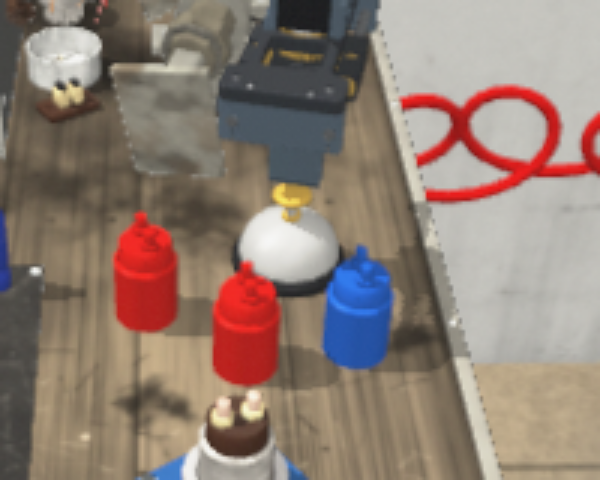

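The closed fingers stand right above the brass button (about (293,190) in the crop), clear of everything else. Next, press down.

```bash
python3 -m crank '1 -1 -2 10 0 0 0;1 0 0 5 0 0 0;1 0 0 4 0 0 0;1 0 0 2 0 0 0;1 0 0 0 0 0 0;1 0 0 0 0 0 0'
```

```text
time_s: 3.58
ee_pos: [492.3, 70.7, 64.9]
ee_rot: [180.0, 0.1, 165.0]
force: [0.2, -1.7, 6.8]
gripper_width: 0.7
gripper_force: 3.2
```

```bash
python3 -m crank '1 0 0 1.5 0 0 0;1 0 0 0 0 0 0;1 0 0 0 0 0 0'
```

```text
time_s: 3.95
ee_pos: [492.3, 70.7, 64.6]
ee_rot: [180.0, 0.1, 165.0]
force: [-1.8, -0.5, 16.1]
gripper_width: 0.4
gripper_force: 7.9
```

```bash
python3 -m crank '-1 0 0 -30 0 0 0;-1 0 0 -60 0 0 0;-1 0 45 -30 0 0 0;-1 0 45 0 0 0 0;-1 0 45 0 0 0 0;-1 0 45 0 0 0 0;-1 0 45 0 0 0 0;-1 0 0 0 0 0 0;-1 0 0 0 0 0 0'; python3 - <<'E'
from h import *
p,r=pose();a=grab_frame("wrist");cv2.imwrite("pics/w1.png",a)
m=camera_model("wrist");M=np.array(m["mount"]);K=np.array(m["K"])
for n in("solenoid","nest"):
  for d in models.search_frame(n,"wrist")[:3]:print(n,d["p"],np.round(d["point"]))
for z in(28,6,72):
  X=r.inv().apply(np.array([542.5,297,z])-p);c=np.linalg.inv(M)@[*X,1];q=K@c[:3];print(z,q[:2]/q[2])
delta((542.5,298,140))
E
```

```text
time_s: 5.08
ee_pos: [549.2, 287.4, 181.9]
ee_rot: [-179.9, -0.1, 165.0]
force: [0.9, -0.5, 0.0]
gripper_width: 87.7
gripper_force: 0.0
solenoid 0.88 [535. 303.  72.]
solenoid 0.78 [459. 174.  58.]
solenoid 0.72 [532. 189.  66.]
nest 0.92 [529. 300.   6.]
28 [264.26253743 173.64264138]
6 [263.8143701  170.22759545]
72 [265.36725779 182.06063743]
tool shift [ 9.9  9.  42.7]
```

View pics/w1.png

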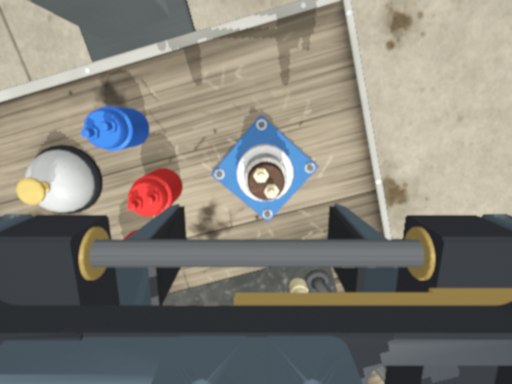

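The wrist view shows the nest plate centred near (265,168) and the brown cap at (267,181), within about 2 px of the prediction. So I go down at (542.5, 298).

```bash
python3 -m crank '-1 10 9 20 0 0 0;-1 0 0 22 0 0 0;-1 0 0 0 0 0 0;-1 0 0 40 0 0 0;-1 0 0 40 0 0 0;-1 0 0 17 0 0 0;-1 0 0 0 0 0 0;-1 0 0 0 0 0 0'; python3 -c "
from h import *
delta((542.5,298,43))"
```

```text
time_s: 6.22
ee_pos: [544.0, 299.8, 45.6]
ee_rot: [179.9, 0.1, 164.9]
force: [0.2, -0.5, -0.5]
gripper_width: 90.9
gripper_force: 0.0
tool shift [ 1.  -2.2  2.6]
```

```bash
python3 -m crank '-1 1 -2 3 0 0 0;1 0 0 0 0 0 0;1 0 0 0 0 0 0;1 0 0 0 0 0 0;1 0 0 0 0 0 0;1 0 0 0 0 0 0;1 0 0 0 0 0 0;1 0 0 0 0 0 0' 20; python3 -m crank '1 0 0 0 0 0 0;1 0 0 0 0 0 0;1 0 0 0 0 0 0' 55; python3 -c "
from h import *
a=grab_frame('side');cv2.imwrite('pics/s3.png',cv2.resize(a[150:300,200:380],None,fx=4,fy=4))"
```

```text
time_s: 7.22
ee_pos: [541.5, 298.0, 40.8]
ee_rot: [180.0, 0.0, 164.9]
force: [-0.0, 1.3, -0.2]
gripper_width: 43.0
gripper_force: 20.0
time_s: 7.6
ee_pos: [541.4, 297.9, 40.8]
ee_rot: [180.0, 0.0, 164.9]
force: [1.4, 2.4, 0.1]
gripper_width: 42.3
gripper_force: 55.0
```

View pics/s3.png

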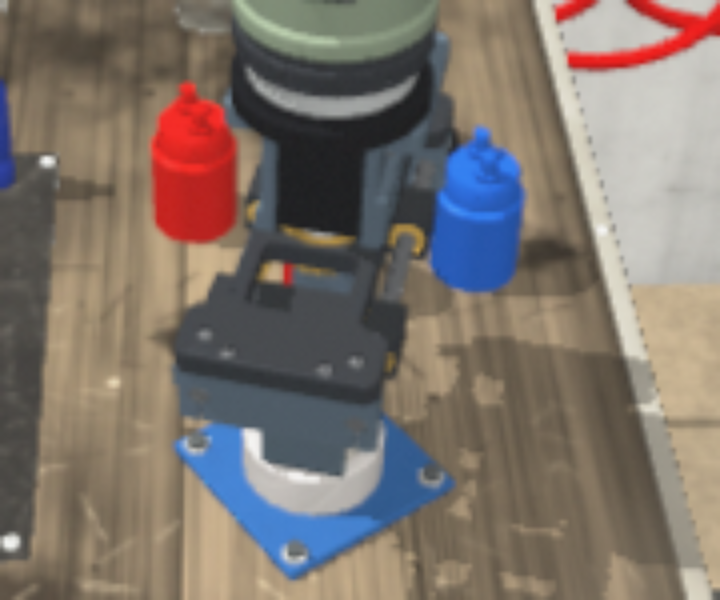

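The grip is on the can (width 43 mm), with the fingers above the rim. Next, draw it straight up.

```bash
python3 -m crank '1 0 0 -6 0 0 0;1 0 0 -12 0 0 0;1 0 0 -20 0 0 0;1 0 0 -40 0 0 0;1 0 0 -50 0 0 0;1 0 0 -50 0 0 0;1 0 0 -50 0 0 0;1 0 0 -50 0 0 0;1 0 0 -30 0 0 0;1 0 0 0 0 0 0'; python3 - <<'E'
from h import *
print(env.state()['qpos']); p,r=pose()
rad=np.array([p[0],p[1],0])/np.hypot(p[0],p[1]); ax=np.cross([0,0,-1],rad)
print("outward axis tool",r.inv().apply(ax), "radial in tool",r.inv().apply(rad))
E
```

```text
time_s: 8.9
ee_pos: [541.2, 297.0, 351.6]
ee_rot: [179.9, 0.2, 164.9]
force: [-0.3, 0.0, -4.1]
gripper_width: 42.2
gripper_force: 55.0
[ 2.77156132e+01  1.96291141e+01  6.98508794e+01 -4.79880345e-02
  9.03039270e+01 -4.72084408e+01]
outward axis tool [-0.69257042 -0.7213497   0.00090599] radial in tool [-0.72134256  0.69256827  0.00375543]
```

```bash
python3 -m crank '1 0 0 0 3.6 -3.5 0;1 0 0 0 3.6 -3.5 0;1 0 0 0 0 0 0'; python3 -c "
from h import *
print(env.state()['qpos'])"
```

```text
time_s: 9.28
ee_pos: [539.5, 298.0, 346.2]
ee_rot: [-172.6, 6.7, 165.5]
force: [-0.2, -0.1, -4.2]
gripper_width: 42.5
gripper_force: 55.0
[ 33.07155634  20.12890769  70.53853754  -9.96025711  90.33311804
 -41.99100879]
```

```bash
python3 - <<'E'
from h import *
p,r=pose()
up=R.from_euler("xyz",[180,0,165],degrees=True); T=R.from_rotvec([90,0,0],degrees=True)*up
e=T.as_euler("xyz",degrees=True);print(e,T.apply([0,0,1]))
delta((420,440,400),e)
E
```

```text
[ 90. -15. 180.] [ 0.00000000e+00  1.00000000e+00 -6.07153217e-17]
tool shift [143.9  97.5 -84.5]
rotvec [-94.5  29.1   3.8]
```

```bash
python3 -m crank '1 28 19 -17 0 0 0;1 29 20 -17 0 0 0;1 29 20 -17 0 0 0;1 29 20 -17 0 0 0;1 29 19 -17 0 0 0;1 0 0 0 -5 1.5 0.2;1 0 0 0 -8 2.5 0.3;1 0 0 0 -8 2.5 0.3;1 0 0 0 -8 2.5 0.3;1 0 0 0 -8 2.5 0.3'; python3 -c "
from h import *
print(env.state()['qpos']);delta((420,440,400),[90,-15,180])"
```

```text
time_s: 10.52
ee_pos: [421.5, 438.7, 401.7]
ee_rot: [150.0, -4.5, 166.2]
force: [0.2, 1.0, -4.8]
gripper_width: 42.3
gripper_force: 55.0
[ 32.96881954   7.17861228  85.60194956  24.82021787  68.95581817
 -47.34359042]
tool shift [ 1.6 -0.1  2. ]
rotvec [-57.2  17.7   2.4]
```

```bash
python3 -m crank '1 0 0 0 -8 2.5 0.3;1 0 0 0 -8 2.5 0.3;1 0 0 0 -8 2.5 0.3;1 0 0 0 -8 2.5 0.3;1 0 0 0 -8 2.5 0.3;1 0 0 0 -7 2.1 0.3;1 0 0 0 -4 1.2 0.1;1 0 0 0 0 0 0;1 0 0 0 0 0 0;1 0 0 0 0 0 0'; python3 -c "
from h import *
print(env.state()['qpos']);delta((420,440,400),[90,-15,180]);print(pose()[1].apply([0,0,1]))
cv2.imwrite('pics/s4.png',grab_frame('side'))"
```

```text
time_s: 11.78
ee_pos: [421.7, 440.3, 403.5]
ee_rot: [96.9, -14.3, 178.1]
force: [0.2, -0.7, -4.0]
gripper_width: 42.3
gripper_force: 55.0
[  14.14430093   12.14934391  116.03416404   93.59788784   74.62743095
 -113.46199361]
tool shift [ 0.8 -3.8  0.1]
rotvec [-6.4  1.9  0.6]
[ 0.00316999  0.99320733 -0.11631487]
```

View pics/s4.png

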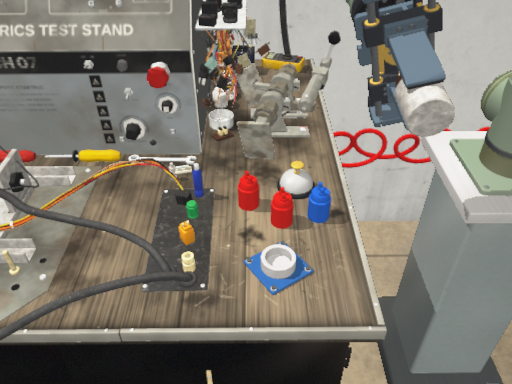

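The nest is empty and the solenoid is held at (420,100), but about 7° short of level. I'll finish the turn and bring it back over the bench.

```bash
python3 -c "
from h import *
print(R.from_euler('xyz',[90,-15,180],degrees=True).inv().apply([70,-90,0]))"; python3 -m crank '1 0 0 0 -3.4 1 0.3;1 0 0 0 -3 0.9 0.3;1 0 0 0 0 0 0;1 0 0 0 0 0 0'
```

```text
[-67.61480784  18.11733316 -90.        ]
time_s: 12.32
ee_pos: [421.8, 440.5, 403.3]
ee_rot: [90.0, -15.0, -180.0]
force: [-0.3, 0.6, -4.3]
gripper_width: 42.1
gripper_force: 55.0
```

```bash
python3 -m crank '1 -10 2.7 -13 0 0 0;1 -14 3.8 -19 0 0 0;1 -14 3.8 -19 0 0 0;1 -14 3.8 -19 0 0 0;1 -11 2.9 -14 0 0 0;1 -5 1 -6 0 0 0;1 0 0 0 0 0 0;1 0 0 0 0 0 0;1 0 0 0 0 0 0'; python3 - <<'E'
from h import *
p,r=pose();print(r.apply([0,0,1]),env.state()['qpos'])
ims=[]
for c in("top","side"):
  m=camera_model(c);a=grab_frame(c);uv=[]
  for k in(-45,33):   # stud end, underside along tool z
    q=np.array(m["K"])@(np.array(m["R"])@(p+r.apply([0,0,k]))+m["t"]);uv.append(q[:2]/q[2])
  print(c,np.round(uv));u,v=np.mean(uv,0).astype(int)
  u=min(max(u,75),436);v=min(max(v,75),308);b=cv2.resize(a[v-75:v+75,u-75:u+75],None,fx=2.6,fy=2.6,interpolation=2)
  b=b.copy()
  for w in uv:cv2.circle(b,tuple(int(x) for x in ((w-[u-75,v-75])*2.6)),3,(0,255,0),-1)
  ims.append(b)
cv2.imwrite("pics/f.png",np.hstack(ims))
E
```

```text
time_s: 13.45
ee_pos: [491.4, 350.8, 402.3]
ee_rot: [90.0, -15.1, -179.9]
force: [-0.1, 0.4, -3.9]
gripper_width: 41.9
gripper_force: 55.0
[-1.59577571e-03  9.99998626e-01  4.49804664e-04] [   1.70956213   19.50965769  112.13309777   91.09464201   88.80796674
 -116.53114676]
top [[146. 245.]
 [ 87. 247.]]
side [[329.  47.]
 [339.  75.]]
```

View pics/f.png

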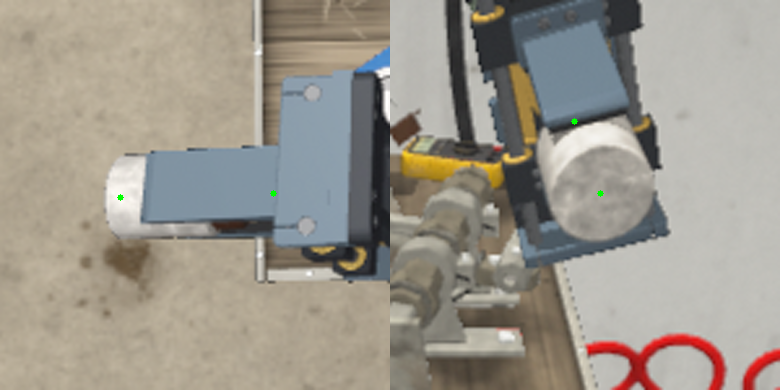

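Both views match the projected axis: the can face centre is at (600,195) against (600,193) predicted. The can is level, about 38 cm up, and still.

```bash
python3 -c "
from h import *
s=env.state();print(s['gripper_force'],s['gripper_width'],abs(s['qvel']).max());env.job_done()"
```

```text
54.99959170818329 42.31268829159587 0.22362413456376085
the job is handed in; nothing more can be done
```

The bell was pressed to its stop, then the solenoid was drawn from its nest and is held still on its side, level, about 38 cm above the bench; the four small parts were not touched, and the job was handed in after about 13.5 s on the robot's clock.

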